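# Check the base of a furnace crucible under a hand lens

## Task

Before the square crucible goes into the furnace its base has to be looked at for cracks: turn it over, set it down mouth-down in the middle of the dark mat without dropping it, and let go of it. Then take the hand lens by its handle and hold it still and level, centred over the upturned base, with the lens at the focus height marked by the pointer on the upright rule; finish while still holding it there, clear of the crucible and the rule. Leave the rule, its pointer setting and the other things on the bench as they are.

Things in the scene. Friction and masses are not known exactly. Their poses are not given: they have to be found in the camera images.
- crucible: square white alumina pot, open, straight walls, 44 x 44 mm outside, 60 mm tall, 4 mm thick, 0.17 kg; starts mouth-up. Origin: centre of the outer face of its bottom; z points from bottom to mouth (down once mouth-down, the origin then being the middle of the upturned base); x and y square to its flat sides. It lies steadily on a side, so may be laid down and gripped anew on the way
- mat: dark square rubber mat fixed on the bench, 150 x 150 mm, 6 mm thick, in front of the rule. Origin: centre of its underside on the bench, z up
- loupe: hand lens (reading magnifier) 169 mm long, 0.12 kg, lying flat: black round frame 68 mm across, 14 mm thick, glass lens, straight black handle 22 mm wide, 20 mm thick. Origin: underside of the handle near the centre of mass; x points along the handle to the lens, z up as it lies; handle runs from 62 mm behind the origin (67 with end cap) to 28 mm ahead
- lens (a point): the centre of the glass lens: 68 mm ahead of the loupe's origin along its x and 7 mm up its z; z is the lens's own axis, upright when the loupe is level
- rule: upright metal rule with scale marks, fixed on the bench just beyond the mat: a blade 28 mm wide and 3 mm thick, 200 mm high, on a grey foot 60 x 90 x 16 mm. Origin: on the bench below the blade, z up, -x towards the mat
- pointer_tip (a point): tip of the thin steel pointer (4 mm thick, reaching 45 mm from the blade towards the mat) of the black slide, 16 mm high, on the rule's blade; its height marks the height at which the lens is in focus, 115 to 155 mm above the bench. The slide moves only if pushed: leave it. z up
- small_crucible: bystander: small round tapered white crucible with a lid, 51 mm across, 49 mm high, origin under its middle
- tongs: bystander: steel crucible tongs lying flat, about 260 mm long, 90 mm wide at the finger rings, 10 mm high; origin at the pivot, x towards the jaws (rings 130 mm behind)
- wash_bottle: bystander: round white bottle with a cap, 60 mm across, 150 mm tall, origin under its middle
Things that resemble listed ones, but are neither listed nor needed, are in the scene too. Leave any red look-alike of the rule alone. There is more than one size of the mat; the job needs the smaller.

How it is judged (in metres and radians):
On the way, in this order (a step that is already met when the one before it is completed fails the run):
1. the crucible stands mouth-down on the middle of the mat, let go and at rest (angle between crucible's own z axis and vertical above 3.05 rad and horizontal distance between crucible and mat below 0.03 m and height (world z) of crucible below 0.071 m and contact force between crucible and the arm below 0.05 N and contact force between crucible and the fingers below 0.05 N and linear speed of crucible below 0.02 m/s), for 0.2 s.
2. the hand lens is lifted in the gripper, above the crucible's height (height (world z) of lens above 0.08 m and contact force between loupe and the fingers above 0.5 N), for 0.2 s.
At the end, for the whole second after the job is handed in: Crucible at rest, mouth-down within 5 degrees, let go, within 30 mm of the mat's middle. Loupe held still in the gripper, touching neither crucible nor rule: lens centre within 15 mm sideways of the middle of the base, within 8 mm of the pointer's height, level within 7 degrees (all of step 1 and horizontal distance between lens and crucible below 0.015 m and z of lens in the frame of pointer_tip between -0.008 and 0.008 m and angle between lens's own z axis and vertical below 0.12 rad and contact force between loupe and the fingers above 0.5 N and contact force between loupe and crucible below 0.05 N and contact force between loupe and rule below 0.05 N and linear speed of loupe below 0.02 m/s and angular speed of loupe below 0.15 rad/s); the arm keeps its last pose, push and grip.
It fails at once if the crucible is dropped: it falls freely by more than about 15 mm (linear speed of crucible above 0.55 m/s and contact force between crucible and the fingers below 0.05 N).
It fails at once if the pointer or the rule is moved from its setting (distance of pointer_tip from where it was at the start of the episode above 0.005 m).
It fails at once if one of the other things on the bench is disturbed by more than 20 mm (distance of any of small_crucible, tongs, wash_bottle from where it was at the start of the episode above 0.02 m).
It also fails if it takes over 72 s, if anything falls off the work surface, if the arm or the gripper's body presses on something with over 40 N, if the wrist force passes 120 N, or if a joint passes its speed limit or range.

## Robot

A 7-joint arm with a two-finger parallel gripper is mounted at the origin on the work surface. World frame = base frame: x ahead of the robot, y to its left, z up, the work surface at z = 0. Lengths are in mm, angles in rad, forces in N, time in s.
With the tool pointing down it reaches from about 350 to 900 mm from the base axis. Payload 7.2 kg.
Tool frame: the origin (TCP) lies between the finger pads; the fingertips stand 11 mm ahead of it and the grasp point (between the pads) lies 8 mm behind it; z points along the fingers, y is the line along which they close (so a half turn about z gives the same grasp; the last joint's range is limited). The gripper opens to 85 mm and grips with 20 to 120 N. Pads are 22 mm wide; open, the fingers measure 114 mm over their backs; the gripper's body (76 mm by 85 mm) begins 54 mm behind the grasp point. The pads swing forward as they close: fully open they stand 13 mm farther back than shut.
Start: joints at [-0.068, 0.411, -0.013, 1.596, 0.006, 1.134, -0.082], TCP at [625.003, -0.011, 242.297] pointing down, gripper open.
Joint ranges: [-2.95, 2.95], [-0.29, 1.99], [-1.47, 1.44], [0.14, 2.54], [-1.03, 4.17], [0.13, 1.85], [-2.86, 2.86]. Speed limits (rad/s): [2.39, 2.39, 3.01, 3.01, 3.14, 3.14, 3.14].

## Interface

Orientations are given as a unit quaternion [x, y, z, w].
In Python, from rig import arm gives the robot as it stands.
- The arm moves only by the shell command python3 -m handwheel 'ROWS' [OPENING] [FORCE]. ROWS is JSON, a list of rows, each an object with "linear": the shift along the tool's x, y, z each as a share of 50 cm, from -1 to 1, a list of three; "dr": the turn, a rotation vector about the tool's x, y, z each as a share of 90 degrees, from -1 to 1, a list of three. In form: [{"linear": [x, y, z], "dr": [ax, ay, az]}, ...]. A call has 1 to 10 rows; each row is the pose to reach, as a shift and turn from the pose commanded when the call began, along the tool's axes at that moment; what a row does not reach only later rows make up. A row lasts 1/8 s, in which the tool goes at most 62.5 mm and 10.7 degrees, less where a joint would pass 70% of its speed; a pose out of reach is approached as far as the arm can. A call with a number of a shift or a turn outside -1 to 1 is refused whole. A call with a gripper value outside its range is refused whole. OPENING is the gripper command: -1 is shut, 1 is fully open, values between are in proportion, set as the call begins (- or left out, the last holds). The fingers move at their own pace and stop on an object; FORCE is the grip in N (left out, the last holds). Time passes only in rows, so rows that repeat a pose let the fingers close. It gives the time, the measured TCP pose, the force, the opening and the grip force at its end, in the units of the state.
- arm.observe(): the state, without advancing time (a new reading comes with each control period).
- arm.read_camera(name): name is "scene" or "side" or "wrist"; returns (picture, depth): 480x640x3 uint8, blue, green, red; 480x640 float32, mm along the optical axis (not along the pixel's ray), 0 where there is no reading.
- arm.camera_info(name): a dict with "camera_matrix" (3x3 intrinsics, pixels), "distortion" ([k1, k2, p1, p2, k3] as OpenCV has them; the pictures are not rectified), "R" (3x3) and "t" (3): a world point X has camera coordinates R X + t. Camera axes: x right, y down, z forward; pixel columns grow to the right and rows downward; lengths in mm; the calibration is good to about 2 mm. A picture is of the moment at which its call begins: read the wrist's pose just before it. camera_info takes no time and is no camera call; for the wrist camera it gives the pose at the moment of the call.
- arm.close_job(): hands the job in; it is judged then, once.
The state is a dict: "time_s": time; "joints": joint angles; "joint_velocities": joint speeds; "joint_torque": joint torques, N m; "tcp_pos": TCP position; "tool_rot": TCP orientation; "ft_force": force on the tool from outside, world axes, zero at the start; "torque": the same for the moment, N m; "grip_width": finger opening in mm; "grip_force": force on a finger pad.
Only numpy, scipy, OpenCV 4.12 (cv2) and the standard library are available. Lean on these libraries where they do the work, as an engineer would, in place of code of your own. Each camera call takes 0.05 s, during which the arm holds its last target. There are 200 camera calls.

## Working session

There is one attempt and no reset: what is moved stays moved. The work goes in short steps, Python scripts to look and compute and a shell command to move; the robot and the scene stay as the last step left them, time stands still between calls to the robot, and variables do not carry over. Pictures are saved under pics/ and viewed, at most 10 in all, crops included, and the job is handed in when it is done.

```bash
mkdir -p pics; ls
cat > h.py <<'E'
import numpy as np, cv2, json
from rig import arm
def shot(n,name=None):
    inf=arm.camera_info(n); p,d=arm.read_camera(n)
    np.savez(''+(name or n)+'.npz',p=p,d=d,K=inf['camera_matrix'],D=inf['distortion'],R=inf['R'],t=inf['t'])
    if name: cv2.imwrite('pics/'+name+'.png',p)
    return load(name or n)
def load(n):
    z=np.load(''+n+'.npz'); return {k:z[k] for k in z.files}
def ray(c,uv):
    uv=np.asarray(uv,float).reshape(-1,1,2)
    q=cv2.undistortPoints(uv,c['K'],c['D']).reshape(-1,2)
    dirs=np.c_[q,np.ones(len(q))]@c['R']; o=-c['R'].T@np.ravel(c['t']); return o,dirs
def plane(c,uv,z):
    o,d=ray(c,uv); return o+d*((z-o[2])/d[:,2])[:,None]
def cloud(c):
    v,u=np.mgrid[0:480,0:640]; o,d=ray(c,np.c_[u.ravel(),v.ravel()])
    return (o+d*c['d'].ravel()[:,None]).reshape(480,640,3)
E
python3 - <<'E'
from h import *
a=shot('scene','s0'); b=shot('side','s1')
for c in(a,b): print(c['R'].T@-np.ravel(c['t']), c['R'][2])
print(arm.observe())
E
```

```text
pics
[1174.02358051 -558.78718763  727.43565917] [-0.66892521  0.49464695 -0.55485444]
[ -153.97474406 -1052.7686962    775.0735168 ] [ 0.42308914  0.7626401  -0.48926032]
{'time_s': 0.1, 'joints': array([-0.0681883 ,  0.41184506, -0.01270796,  1.59693455,  0.00563098,
        1.13427709, -0.08222615]), 'joint_velocities': array([-8.70780177e-04, -1.03801930e-03,  4.52528891e-04, -2.90514579e-03,
        9.37970073e-05, -2.39090694e-04, -1.12076729e-03]), 'joint_torque': array([ 4.07594271e-03, -6.01830769e+01,  6.85093571e-01, -3.00088871e+01,
        1.40752629e-02,  6.54632138e-03,  2.04316666e-05]), 'tcp_pos': array([ 6.24590696e+02, -5.44416754e-02,  2.41532063e+02]), 'tool_rot': array([ 7.07108147e-01,  7.07105055e-01, -5.48865915e-04, -4.56996786e-04]), 'ft_force': array([-0.5685114 ,  0.19039805,  0.4053182 ]), 'torque': array([-0.00243173, -0.04100829, -0.04872845]), 'grip_force': 0.0, 'grip_width': 85.67970243571153}
```

View pics/s0.png

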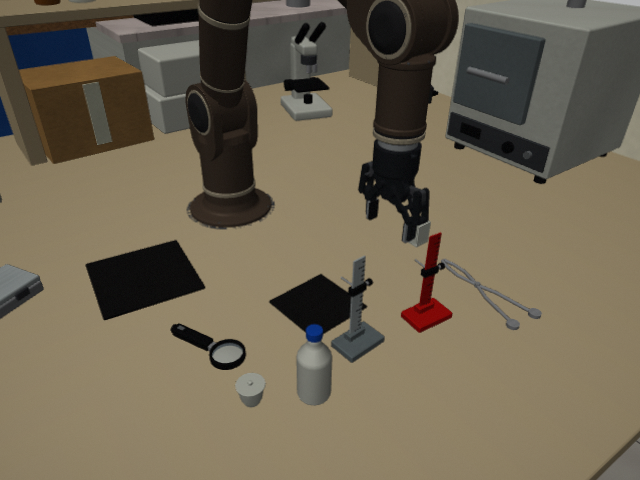

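View pics/s1.png

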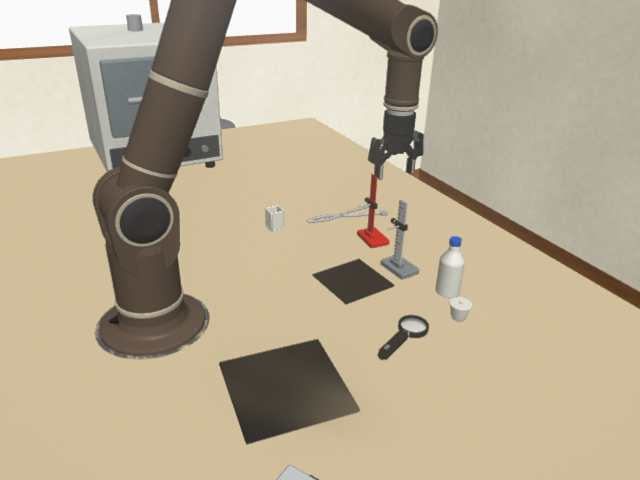

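The scene view shows the small mat at (318,304), the grey rule at (357,300), the red decoy at (428,290), the loupe at (175–245, 328–366) and the crucible partly hidden at (421,234). The side view shows the crucible clear at (275,218), the mat at (353,280), the pointer at (393,228) and the loupe at (382–428, 318–356).

```bash
cat > m.py <<'E'
from h import *
def box(pts,lab):
    r=cv2.minAreaRect(pts[:,:2].astype(np.float32)); print(lab,len(pts),'c',np.round(r[0],1),'sz',np.round(r[1],1),'ang',round(r[2],1),'z',np.round(np.percentile(pts[:,2],[1,50,99]),1))
for n,rois in (('s0',dict(cruc=(408,215,432,250),mat=(268,275,368,335),loupe=(168,320,248,370),scr=(233,373,268,408),bottle=(295,325,334,405),tongs=(440,258,542,330))),('s1',dict(cruc=(262,203,288,233),mat=(312,258,394,302),loupe=(376,314,431,360),scr=(447,297,474,322),bottle=(436,235,466,298),tongs=(305,202,366,224)))):
    c=load(n); P=cloud(c); g=c['p'].astype(int); hsv=cv2.cvtColor(c['p'],cv2.COLOR_BGR2HSV)
    print(n,'bench z',np.round(np.median(P[400:,300:340,2]),1))
    for k,(x0,y0,x1,y1) in rois.items():
        p=P[y0:y1,x0:x1].reshape(-1,3); h=hsv[y0:y1,x0:x1].reshape(-1,3)
        if k=='mat':
            m=(h[:,2]<50); vv,uu=np.nonzero(m.reshape(y1-y0,x1-x0)); box(plane(c,np.c_[uu+x0,vv+y0],6),k); continue
        if k=='loupe':
            m=(h[:,2]<70); vv,uu=np.nonzero(m.reshape(y1-y0,x1-x0)); q=plane(c,np.c_[uu+x0,vv+y0],12);box(q,k)
            continue
        m=(p[:,2]>(5 if k=='tongs' else 12))&(p[:,2]<220)&(h[:,1]<90)&np.isfinite(p[:,0])
        if m.sum()>5: box(p[m],k)
E
python3 m.py
python3 - <<'E'
from h import *
for n,r in (('s0',(335,250,375,305)),('s1',(380,195,415,260))):
    c=load(n);x0,y0,x1,y1=r
    cv2.imwrite('pics/r%s.png'%n,cv2.resize(c['p'][y0:y1,x0:x1],None,fx=10,fy=10,interpolation=cv2.INTER_CUBIC)[:600])
a=cv2.imread('pics/rs0.png')[:550,:400];b=cv2.imread('pics/rs1.png')[:550,:350];cv2.imwrite('pics/ptr.png',np.hstack([a,b]))
E
```

```text
s0 bench z -0.7
cruc 232 c [446.4 299.6] sz [26.5 50.2] ang 20.1 z [12.2 36.8 59.9]
mat 3074 c [482.5 -45.7] sz [205.7 199.6] ang 48.0 z [6. 6. 6.]
loupe 1003 c [ 464.  -291.6] sz [179.4  73.2] ang 12.7 z [12. 12. 12.]
scr 749 c [ 626.8 -293.5] sz [50.5 51.4] ang 63.2 z [13.3 41.8 47.4]
bottle 1885 c [ 659.4 -155.9] sz [ 56.9 147.5] ang 24.1 z [ 13.3  79.1 129.5]
tongs 533 c [675.7 270.1] sz [223.  193.2] ang 34.2 z [  5.1   6.7 119.8]
s1 bench z 1.5
cruc 398 c [426.7 298.3] sz [48.2 52.9] ang 2.9 z [13.6 44.1 64. ]Traceback (most recent call last):
  File "m.py", line 10, in <module>
    m=(h[:,2]<50); vv,uu=np.nonzero(m.reshape(y1-y0,x1-x0)); box(plane(c,np.c_[uu+x0,vv+y0],6),k); continue
                                                                 ~~~~~^^^^^^^^^^^^^^^^^^^^^^^^
  File "h.py", line 15, in plane
    o,d=ray(c,uv); return o+d*((z-o[2])/d[:,2])[:,None]
        ~~~^^^^^^
  File "h.py", line 12, in ray
    q=cv2.undistortPoints(uv,c['K'],c['D']).reshape(-1,2)
      ~~~~~~~~~~~~~~~~~~~^^^^^^^^^^^^^^^^^^
cv2.error: OpenCV(4.12.0) /io/opencv/modules/calib3d/src/undistort.dispatch.cpp:347: error: (-215:Assertion failed) CV_IS_MAT(_src) && CV_IS_MAT(_dst) && (_src->rows == 1 || _src->cols == 1) && (_dst->rows == 1 || _dst->cols == 1) && _src->cols + _src->rows - 1 == _dst->rows + _dst->cols - 1 && (CV_MAT_TYPE(_src->type) == CV_32FC2 || CV_MAT_TYPE(_src->type) == CV_64FC2) && (CV_MAT_TYPE(_dst->type) == CV_32FC2 || CV_MAT_TYPE(_dst->type) == CV_64FC2) in function 'cvUndistortPointsInternal'
```

View pics/ptr.png

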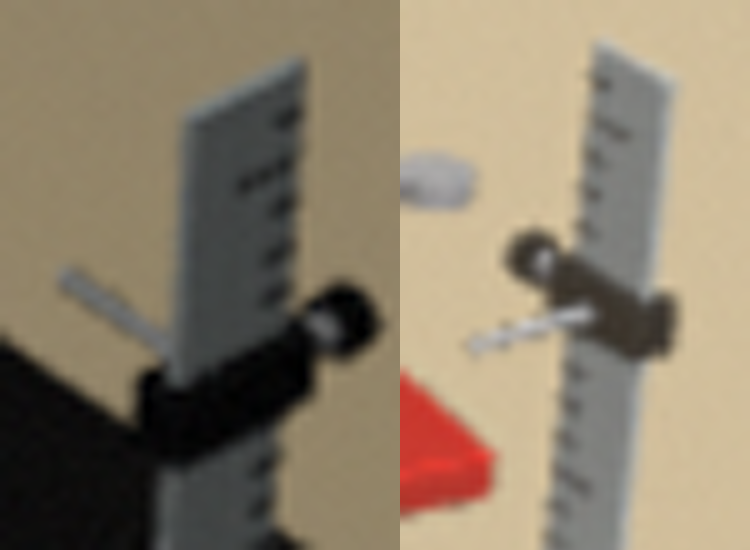

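The pointer tip is at about (341,277.5) in scene and (386.8,229.2) in side. The blade top corners are also visible in both views.

```bash
cat >> h.py <<'E'
def tri(a,ua,b,ub):
    oa,da=ray(a,ua);ob,db=ray(b,ub);out=[]
    for x,y in zip(da,db):
        x=x/np.linalg.norm(x);y=y/np.linalg.norm(y)
        s=np.linalg.lstsq(np.c_[x,-y],ob-oa,rcond=None)[0];p=oa+s[0]*x;q=ob+s[1]*y
        out.append(np.r_[(p+q)/2,np.linalg.norm(p-q)])
    return np.array(out)
E
python3 - <<'E'
from h import *
a=load('s0');b=load('s1')
print(np.round(tri(a,[[341,277.5],[353,261.5],[364.8,255.5]],b,[[386.8,229.2],[399.1,199],[406.7,203]]),1))
def rect(c,roi,lim,z,lab,keep=None):
    x0,y0,x1,y1=roi; g=c['p'].max(2); m=np.zeros_like(g); m[y0:y1,x0:x1]=(g[y0:y1,x0:x1]<lim)*255
    m=cv2.morphologyEx(m,cv2.MORPH_OPEN,np.ones((5,5))) if lab=='mat' else m
    ct=max(cv2.findContours(m,0,cv2.CHAIN_APPROX_NONE)[0],key=cv2.contourArea); q=plane(c,ct.reshape(-1,2),z)
    r=cv2.minAreaRect(q[:,:2].astype(np.float32)); print(lab,np.round(r[0],1),np.round(r[1],1),round(r[2],1)); 
    if lab=='mat': ap=cv2.approxPolyDP(ct,4,True).reshape(-1,2); print(np.c_[ap,np.round(plane(c,ap,z),0)])
    return q
rect(a,(268,272,350,338),45,6,'mat'); rect(b,(308,255,398,304),70,6,'mat')
for c,roi,l in((a,(166,318,250,372),60),(b,(374,312,433,362),80)):
    q=rect(c,roi,l,10,'loupe'); print(q[q[:,0].argmax()],q[q[:,0].argmin()])
P=cloud(b);s=P[203:233,260:290].reshape(-1,3); s=s[(s[:,2]>56)&(s[:,2]<66)]
r=cv2.minAreaRect(s[:,:2].astype(np.float32));print('cruc top',len(s),r, s[:,2].mean())
for n,c,r in(('tongs',a,(440,258,542,330)),):
    x0,y0,x1,y1=r;h=cv2.cvtColor(c['p'],40)[y0:y1,x0:x1];
    m=((h[...,1]<60)).astype(np.uint8);v,u=np.nonzero(m);q=plane(c,np.c_[u+x0,v+y0],5);print(n,q.min(0),q.max(0))
E
```

```text
[[574.7 -60.8 132.4   1.9]
 [609.4 -60.  199.1  18.7]
 [626.  -55.5 200.2  15.9]]
mat [490.4 -52.1] [149.5 153. ] 5.0
[[ 272.  299.  422. -125.    6.]
 [ 301.  328.  533. -125.    6.]
 [ 318.  323.  541.  -89.    6.]
 [ 327.  330.  568.  -86.    6.]
 [ 349.  316.  561.  -24.    6.]
 [ 349.  292.  500.   26.    6.]
 [ 323.  276.  420.   13.    6.]]
mat [486.3 -55.8] [145.3 143.8] 5.2
[[ 328.  283.  423.  -40.    6.]
 [ 344.  301.  420. -125.    6.]
 [ 388.  287.  549. -122.    6.]
 [ 360.  261.  551.   15.    6.]
 [ 338.  267.  483.   15.    6.]
 [ 337.  278.  455.  -30.    6.]]
loupe [ 512.5 -279.7] [66.3 77.4] 69.5
[ 550.80143838 -287.89738583   10.        ] [ 473.76105392 -276.82358932   10.        ]
loupe [ 467.5 -307.4] [172.7  66.2] 33.9
[ 543.41319872 -270.63352449   10.        ] [ 384.23967462 -331.7203127    10.        ]
cruc top 88 ((427.6834716796875, 298.6896667480469), (45.48831558227539, 49.19118118286133), 0.5878550410270691) 60.334689757611834
tongs [529.42609501 215.73685658   5.        ] [791.58975574 315.94396622   5.        ]
```

```bash
python3 -m handwheel '[{"linear":[0.15,-0.1,-0.1],"dr":[0,0,0]},{"linear":[0.25,-0.2,-0.2],"dr":[0,0,0]},{"linear":[0.35,-0.3,-0.2],"dr":[0,0,0]},{"linear":[0.45,-0.35,-0.2],"dr":[0,0,0]},{"linear":[0.52,-0.39,-0.2],"dr":[0,0,0]},{"linear":[0.52,-0.39,-0.2],"dr":[0,0,0]},{"linear":[0.52,-0.39,-0.2],"dr":[0,0,0]},{"linear":[0.52,-0.39,-0.2],"dr":[0,0,0]}]' 1
python3 - <<'E'
from h import *
c=shot('wrist','w0'); print(-c['R'].T@c['t'],c['R'][2]); s=arm.observe(); print(s['tcp_pos'],s['tool_rot'],s['joints'])
d=shot('scene','s2')
# crucible from wrist
P=cloud(c); m=(P[...,2]>54)&(P[...,2]<66)
n,l,st,ce=cv2.connectedComponentsWithStats(m.astype(np.uint8))
for i in range(1,n):
    if st[i,4]>150:
        q=P[l==i]; r=cv2.minAreaRect(q[:,:2].astype(np.float32)); print(st[i],r,q[:,2].mean())
E
```

```text
time_s: 1.1
tcp_pos: [430.4, 259.1, 342.0]
tool_rot: [0.707, 0.707, -0.0, 0.0]
ft_force: [0.8, -0.3, -0.7]
grip_width: 85.1
grip_force: 0.0
[430.92840881 331.21302429 473.71305821] [-4.36776798e-04 -2.83205078e-01 -9.59059275e-01]
[430.68431652 258.71425691 341.89297184] [ 7.07740812e-01  7.06472032e-01 -4.02880546e-04  2.21657500e-04] [-0.46215519  0.13739577 -0.19764844  1.72921736  0.02865538  1.2784789
 -0.66806276]
[297 143  40  41 511] ((428.7726135253906, 300.1322326660156), (44.052764892578125, 44.22630310058594), 2.5597915649414062) 59.755395209585934
[  0 334  61  30 377] ((28.622928619384766, 55.4002685546875), (18.217426300048828, 89.4041976928711), 62.53456115722656) 59.178398031525255
```

View pics/w0.png

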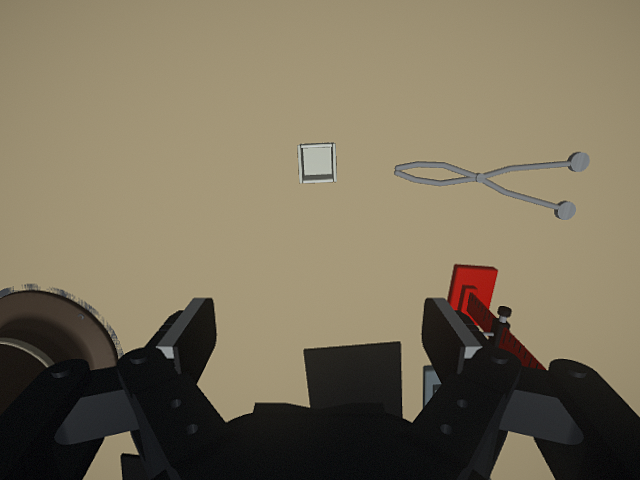

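The wrist view shows the crucible at (317,163), giving centre (428.8, 300.1), 44 x 44 mm, yaw about 2.6°. The tongs are at (395–590, 150–215), more than 70 mm away. Next I tip the tool horizontal (towards +y) in free air.

```bash
python3 -m handwheel '[{"linear":[0,0,0],"dr":[0,0.11,0]},{"linear":[0,0,0],"dr":[0,0.22,0]},{"linear":[0,0,0],"dr":[0,0.33,0]},{"linear":[0,0,0],"dr":[0,0.44,0]},{"linear":[0,0,0],"dr":[0,0.55,0]},{"linear":[0,0,0],"dr":[0,0.66,0]},{"linear":[0,0,0],"dr":[0,0.77,0]},{"linear":[0,0,0],"dr":[0,0.88,0]},{"linear":[0,0,0],"dr":[0,0.9,0]},{"linear":[0,0,0],"dr":[0,0.9,0]}]'
python3 - <<'E'
from h import *
s=arm.observe(); print(s['tcp_pos'],s['tool_rot'],s['joints'])
from scipy.spatial.transform import Rotation as R
print(R.from_quat(s['tool_rot']).as_matrix().round(3))
E
```

```text
time_s: 2.45
tcp_pos: [431.1, 259.1, 342.3]
tool_rot: [0.569, 0.565, 0.417, -0.428]
ft_force: [0.1, 0.9, -4.9]
grip_width: 85.1
grip_force: 0.0
[431.11257885 259.05319957 342.27515203] [ 0.56890903  0.56503739  0.4172965  -0.42771357] [ 0.96658571  0.58713072 -1.17897871  2.12276173 -1.01358597  0.90859915
  0.60721179]
[[ 0.013  1.    -0.009]
 [ 0.286  0.004  0.958]
 [ 0.958 -0.015 -0.286]]
```

The tool reaches about 17° below horizontal on this side, which is enough. I'll grip near the mouth at 20° tilt, turn 90° to lay the crucible down, regrip near the base, then turn on to invert it.

```bash
cat >> h.py <<'E'
from scipy.spatial.transform import Rotation as Rt
def to(pos,rot=None,p0=None,r0=None):
    s=arm.observe(); p0=s['tcp_pos'] if p0 is None else np.array(p0); r0=Rt.from_quat(s['tool_rot']) if r0 is None else r0
    rot=r0 if rot is None else rot
    print('lin',np.round(r0.inv().apply(np.array(pos)-p0)/500,3),'dr',np.round((r0.inv()*rot).as_rotvec()/(np.pi/2),3))
    return np.array(pos),rot
def tool(az,below,flip=0):
    """az deg heading of horizontal part of tool z, below deg below horizontal; tool y horizontal"""
    a,b=np.radians([az,below]); z=np.array([np.cos(a)*np.cos(b),np.sin(a)*np.cos(b),-np.sin(b)])
    y=np.array([np.sin(a),-np.cos(a),0])*(-1 if flip else 1); return Rt.from_matrix(np.c_[np.cross(y,z),y,z])
E
python3 - <<'E'
from h import *
T=tool(92.6,20)
print(T.as_matrix().round(2))
d=np.array([-np.sin(np.radians(2.6)),np.cos(np.radians(2.6)),0]); tz=T.as_matrix()[:,2]
c=np.array([428.8,300.1,44])
p,r=to(c-tz*110,T)
to(c,T,p,r)
E
```

```text
[[-0.02  1.   -0.04]
 [ 0.34  0.05  0.94]
 [ 0.94  0.   -0.34]]
lin [-0.535  0.012  0.03 ] dr [ 0.022 -0.038 -0.017]
lin [-0.   -0.    0.22] dr [0. 0. 0.]
```

```bash
python3 -m handwheel '[{"linear":[-0.1,0.002,0.006],"dr":[0.022,-0.038,-0.017]},{"linear":[-0.2,0.004,0.012],"dr":[0.022,-0.038,-0.017]},{"linear":[-0.3,0.006,0.018],"dr":[0.022,-0.038,-0.017]},{"linear":[-0.4,0.009,0.024],"dr":[0.022,-0.038,-0.017]},{"linear":[-0.48,0.011,0.028],"dr":[0.022,-0.038,-0.017]},{"linear":[-0.535,0.012,0.03],"dr":[0.022,-0.038,-0.017]},{"linear":[-0.535,0.012,0.03],"dr":[0.022,-0.038,-0.017]},{"linear":[-0.535,0.012,0.03],"dr":[0.022,-0.038,-0.017]},{"linear":[-0.535,0.012,0.03],"dr":[0.022,-0.038,-0.017]}]'
python3 - <<'E'
from h import *
s=arm.observe(); print(s['tcp_pos'],s['joints']); print(Rt.from_quat(s['tool_rot']).as_matrix().round(3))
T=tool(92.6,20);to([428.8,300.1,44],T)
E
```

```text
time_s: 3.58
tcp_pos: [431.4, 197.9, 81.6]
tool_rot: [0.566, 0.593, 0.394, -0.416]
ft_force: [0.1, 0.2, -0.2]
grip_width: 85.4
grip_force: 0.0
[431.40160132 197.89175337  81.63704178] [ 0.83102857  1.05362879 -0.8547081   2.11978803 -0.75101245  0.69481647
  0.92208066]
[[-0.013  0.999 -0.048]
 [ 0.343  0.049  0.938]
 [ 0.939 -0.004 -0.344]]
lin [-0.     0.005  0.218] dr [-0.003  0.001 -0.002]
```

Reached. Advancing in a straight line and closing.

```bash
python3 -m handwheel '[{"linear":[0,0.005,0.06],"dr":[0,0,0]},{"linear":[0,0.005,0.12],"dr":[0,0,0]},{"linear":[0,0.005,0.17],"dr":[0,0,0]},{"linear":[0,0.005,0.2],"dr":[0,0,0]},{"linear":[0,0.005,0.218],"dr":[0,0,0]},{"linear":[0,0.005,0.218],"dr":[0,0,0]},{"linear":[0,0.005,0.218],"dr":[0,0,0]}]' && python3 -m handwheel '[{"linear":[0,0,0],"dr":[0,0,0]},{"linear":[0,0,0],"dr":[0,0,0]},{"linear":[0,0,0],"dr":[0,0,0]},{"linear":[0,0,0],"dr":[0,0,0]},{"linear":[0,0,0],"dr":[0,0,0]},{"linear":[0,0,0],"dr":[0,0,0]},{"linear":[0,0,0],"dr":[0,0,0]},{"linear":[0,0,0],"dr":[0,0,0]}]' -1 40
python3 - <<'E'
from h import *
T=tool(92.6,110)  # laid
s=arm.observe(); p=s['tcp_pos']; print(p, s['joints'].round(2))
to([p[0],p[1],p[2]+60]); to([p[0],p[1],p[2]+60],T)
E
```

```text
time_s: 4.45
tcp_pos: [428.8, 299.7, 43.3]
tool_rot: [0.566, 0.592, 0.394, -0.416]
ft_force: [0.5, -0.1, 0.3]
grip_width: 85.2
grip_force: 0.0
time_s: 5.45
tcp_pos: [428.6, 300.2, 43.3]
tool_rot: [0.566, 0.592, 0.394, -0.417]
ft_force: [0.6, -3.8, 3.6]
grip_width: 43.7
grip_force: 43.8
[428.56692262 300.18029612  43.29988029] [ 0.7   1.23 -0.95  2.14 -0.86  0.42  1.01]
lin [ 0.113 -0.001 -0.041] dr [0. 0. 0.]
lin [ 0.113 -0.001 -0.041] dr [-0.005 -0.999  0.001]
```

Gripped at 43.7 mm. Lifting and turning 90°.

```bash
python3 -m handwheel '[{"linear":[0.05,0,-0.02],"dr":[0,0,0]},{"linear":[0.113,0,-0.041],"dr":[0,0,0]},{"linear":[0.113,0,-0.041],"dr":[0,-0.11,0]},{"linear":[0.113,0,-0.041],"dr":[0,-0.22,0]},{"linear":[0.113,0,-0.041],"dr":[0,-0.33,0]},{"linear":[0.113,0,-0.041],"dr":[0,-0.44,0]},{"linear":[0.113,0,-0.041],"dr":[0,-0.55,0]},{"linear":[0.113,0,-0.041],"dr":[0,-0.66,0]},{"linear":[0.113,0,-0.041],"dr":[0,-0.77,0]},{"linear":[0.113,0,-0.041],"dr":[0,-0.88,0]}]'; python3 -m handwheel '[{"linear":[0,0,0],"dr":[0,-0.08,0]},{"linear":[0,0,0],"dr":[0,-0.12,0]},{"linear":[0,0,0],"dr":[0,-0.12,0]},{"linear":[0,0,0],"dr":[0,-0.12,0]}]'
python3 - <<'E'
from h import *
s=arm.observe(); p=s['tcp_pos']; print(p, s['joints'].round(2));print(Rt.from_quat(s['tool_rot']).as_matrix().round(3))
T=tool(92.6,110);to([p[0],p[1],23],T)
shot('side','s3'); shot('wrist','w1'); b=load('s3')
cv2.imwrite('pics/cmp.png',np.hstack([cv2.resize(b['p'][150:270,200:320],(480,480)),cv2.resize(load('w1')['p'],(320,240),interpolation=cv2.INTER_AREA).repeat(2,0)]))
E
```

```text
time_s: 6.7
tcp_pos: [428.8, 299.6, 103.9]
tool_rot: [0.689, 0.724, -0.025, 0.021]
ft_force: [-1.3, 0.3, -2.0]
grip_width: 43.9
grip_force: 43.0
time_s: 7.2
tcp_pos: [428.4, 299.6, 102.9]
tool_rot: [0.684, 0.719, -0.089, 0.086]
ft_force: [-0.1, -0.1, -2.5]
grip_width: 43.3
grip_force: 43.1
[428.4074259  299.59186446 102.88834511] [-0.86  0.49  0.06  1.87  0.17  0.96 -0.87]
[[-0.051  0.999  0.002]
 [ 0.968  0.05  -0.245]
 [-0.245 -0.01  -0.97 ]]
lin [0.039 0.002 0.155] dr [-0.005 -0.065  0.005]
```

View pics/cmp.png

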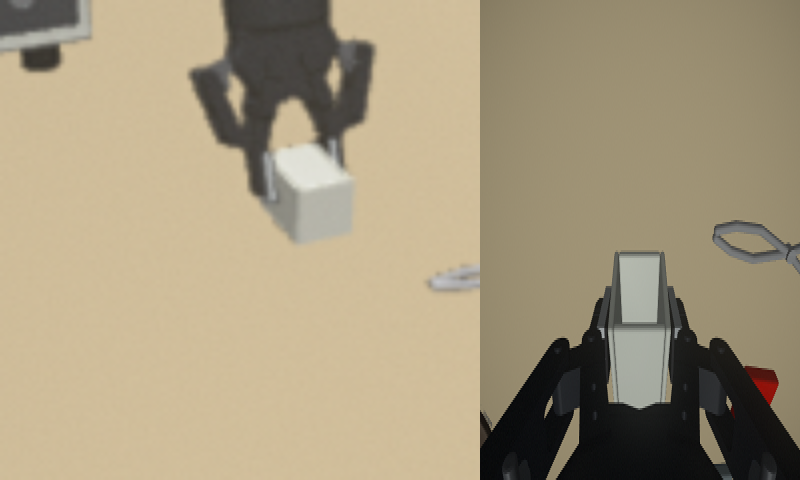

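The crucible hangs turned 90°, mouth towards +y. Lowering it onto its side.

```bash
python3 -m handwheel '[{"linear":[0.01,0,0.03],"dr":[0,-0.065,0]},{"linear":[0.02,0.001,0.08],"dr":[-0.005,-0.065,0.005]},{"linear":[0.032,0.002,0.12],"dr":[-0.005,-0.065,0.005]},{"linear":[0.036,0.002,0.14],"dr":[-0.005,-0.065,0.005]},{"linear":[0.038,0.002,0.15],"dr":[-0.005,-0.065,0.005]},{"linear":[0.038,0.002,0.15],"dr":[-0.005,-0.065,0.005]},{"linear":[0.038,0.002,0.15],"dr":[-0.005,-0.065,0.005]},{"linear":[0.038,0.002,0.15],"dr":[-0.005,-0.065,0.005]}]'
python3 - <<'E'
from h import *
s=arm.observe(); p=s['tcp_pos']; print(p);print(Rt.from_quat(s['tool_rot']).as_matrix().round(3))
T=tool(92.6,110);to([p[0],p[1],22.5],T)
E
```

```text
time_s: 8.3
tcp_pos: [429.3, 300.7, 26.5]
tool_rot: [0.681, 0.712, -0.12, 0.126]
ft_force: [-0.3, -0.9, -1.6]
grip_width: 43.3
grip_force: 43.1
[429.25720054 300.68705091  26.46327716]
[[-0.042  0.999  0.016]
 [ 0.939  0.045 -0.342]
 [-0.342  0.001 -0.94 ]]
lin [ 0.003 -0.     0.007] dr [ 0.001 -0.    -0.   ]
```

```bash
python3 -m handwheel '[{"linear":[0.001,0,0.003],"dr":[0,0,0]},{"linear":[0.002,0,0.005],"dr":[0,0,0]},{"linear":[0.003,0,0.007],"dr":[0,0,0]},{"linear":[0.003,0,0.009],"dr":[0,0,0]},{"linear":[0.003,0,0.009],"dr":[0,0,0]}]'
python3 -m handwheel '[{"linear":[0,0,0],"dr":[0,0,0]},{"linear":[0,0,0],"dr":[0,0,0]},{"linear":[0,0,0],"dr":[0,0,0]},{"linear":[0,0,0],"dr":[0,0,0]},{"linear":[0,0,-0.06],"dr":[0,0,0]},{"linear":[0,0,-0.14],"dr":[0,0,0]},{"linear":[0,0,-0.2],"dr":[0,0,0]},{"linear":[0,0,-0.2],"dr":[0,0,0]},{"linear":[0,0,-0.2],"dr":[0,0,0]}]' 1
python3 - <<'E'
from h import *
c=shot('wrist','w2'); P=cloud(c); m=(P[...,2]>36)&(P[...,2]<50)
n,l,st,ce=cv2.connectedComponentsWithStats(m.astype(np.uint8))
for i in range(1,n):
    if st[i,4]>300:
        q=P[l==i]; r=cv2.minAreaRect(q[:,:2].astype(np.float32)); print(st[i],r,q[:,2].mean())
s=arm.observe(); print(s['tcp_pos'],s['joints'].round(2))
E
```

```text
time_s: 8.93
tcp_pos: [429.0, 300.6, 22.6]
tool_rot: [0.681, 0.712, -0.12, 0.126]
ft_force: [-3.0, 0.7, 14.1]
grip_width: 43.5
grip_force: 44.8
time_s: 10.05
tcp_pos: [427.2, 333.9, 114.6]
tool_rot: [0.68, 0.712, -0.121, 0.126]
ft_force: [0.7, -0.2, -1.3]
grip_width: 85.3
grip_force: 0.0
[ 284  236   72   77 4794] ((430.1245422363281, 287.45263671875), (44.1024284362793, 62.230491638183594), 2.608367681503296) 44.16186074648834
[427.08311513 333.59577791 114.23691934] [-0.96  0.55  0.08  1.76  0.21  1.1  -0.96]
```

The crucible lies on its side at (430.1, 287.5), with its top at 44 mm. Regripping near its base with the opposite tilt.

Run:
```python
from h import *
T=tool(92.6,70); c=np.array([430.7,273.5,22]); tz=T.as_matrix()[:,2]
p,r=to(c-100*tz,T); to(c,T,p,r); print(p)
```

```text
lin [-0.178  0.002  0.062] dr [-0.     0.446 -0.001]
lin [ 0.  -0.   0.2] dr [0. 0. 0.]
[432.25150557 239.33319425 115.96926208]
```

```bash
python3 -m handwheel '[{"linear":[-0.04,0,0.012],"dr":[0,0.1,0]},{"linear":[-0.08,0.001,0.026],"dr":[0,0.2,0]},{"linear":[-0.12,0.001,0.04],"dr":[0,0.3,0]},{"linear":[-0.16,0.002,0.055],"dr":[0,0.4,0]},{"linear":[-0.178,0.002,0.062],"dr":[0,0.446,0]},{"linear":[-0.178,0.002,0.062],"dr":[0,0.446,0]},{"linear":[-0.178,0.002,0.062],"dr":[0,0.446,0]},{"linear":[-0.178,0.002,0.062],"dr":[0,0.446,0]}]'
python3 - <<'E'
from h import *
T=tool(92.6,70); to([430.7,273.5,22],T)
E
```

```text
time_s: 11.1
tcp_pos: [432.1, 242.1, 116.5]
tool_rot: [0.679, 0.713, 0.12, -0.126]
ft_force: [0.4, 0.7, -1.1]
grip_width: 85.7
grip_force: 0.0
lin [-0.006  0.     0.199] dr [-0.    -0.001  0.002]
```

```bash
python3 -m handwheel '[{"linear":[-0.006,0,0.06],"dr":[0,0,0]},{"linear":[-0.006,0,0.12],"dr":[0,0,0]},{"linear":[-0.006,0,0.16],"dr":[0,0,0]},{"linear":[-0.006,0,0.19],"dr":[0,0,0]},{"linear":[-0.006,0,0.199],"dr":[0,0,0]},{"linear":[-0.006,0,0.199],"dr":[0,0,0]},{"linear":[-0.006,0,0.199],"dr":[0,0,0]}]'
python3 -m handwheel '[{"linear":[0,0,0],"dr":[0,0,0]},{"linear":[0,0,0],"dr":[0,0,0]},{"linear":[0,0,0],"dr":[0,0,0]},{"linear":[0,0,0],"dr":[0,0,0]},{"linear":[0,0,0],"dr":[0,0,0]},{"linear":[0,0,0],"dr":[0,0,0]},{"linear":[0,0,0],"dr":[0,0,0]},{"linear":[0,0,0],"dr":[0,0,0]}]' -1 50
python3 - <<'E'
from h import *
T=tool(92.6,160)
s=arm.observe(); p=s['tcp_pos']; print(p, s['joints'].round(2))
to([p[0],p[1],p[2]+130],T)
c=load('s0');h=cv2.cvtColor(c['p'],40);m=((h[...,0]<8)|(h[...,0]>172))&(h[...,1]>150)&(h[...,2]>60)
P=cloud(c);q=P[230:335,395:460][m[230:335,395:460]];q=q[q[:,2]<40];print('red foot',q.min(0),q.max(0))
E
```

```text
time_s: 11.98
tcp_pos: [431.8, 271.7, 22.7]
tool_rot: [0.68, 0.712, 0.121, -0.126]
ft_force: [0.3, -0.2, -0.5]
grip_width: 86.0
grip_force: 0.0
time_s: 12.98
tcp_pos: [431.5, 271.6, 22.5]
tool_rot: [0.68, 0.712, 0.121, -0.126]
ft_force: [-1.2, -1.7, 5.9]
grip_width: 43.1
grip_force: 50.8
[431.53321287 271.59167587  22.50262195] [-0.22  0.53 -0.28  2.16 -0.51  0.37  0.06]
lin [ 0.089  0.    -0.244] dr [ 0.000e+00 -1.001e+00 -1.000e-03]
red foot [435.18491972  60.58014237  -4.09047297] [685.44655588 375.49861216  39.53173561]
```

Gripped. Lifting, then turning on 90° towards -y.

```bash
python3 -m handwheel '[{"linear":[0.03,0,-0.08],"dr":[0,0,0]},{"linear":[0.06,0,-0.16],"dr":[0,-0.05,0]},{"linear":[0.089,0,-0.244],"dr":[0,-0.15,0]},{"linear":[0.089,0,-0.244],"dr":[0,-0.26,0]},{"linear":[0.089,0,-0.244],"dr":[0,-0.37,0]},{"linear":[0.089,0,-0.244],"dr":[0,-0.48,0]},{"linear":[0.089,0,-0.244],"dr":[0,-0.59,0]},{"linear":[0.089,0,-0.244],"dr":[0,-0.7,0]},{"linear":[0.089,0,-0.244],"dr":[0,-0.8,0]},{"linear":[0.089,0,-0.244],"dr":[0,-0.8,0]}]'
python3 - <<'E'
from h import *
T=tool(92.6,160)
s=arm.observe(); p=s['tcp_pos']; print(p, s['joints'].round(2),Rt.from_quat(s['tool_rot']).as_matrix()[:,2].round(3))
to([431.5,271.6,152],T)
E
```

```text
time_s: 14.22
tcp_pos: [429.5, 273.1, 148.5]
tool_rot: [0.619, 0.651, -0.304, 0.317]
ft_force: [0.5, 0.1, -1.5]
grip_width: 43.1
grip_force: 52.0
[429.51152525 273.11641376 148.5207718 ] [-1.11  0.75  0.19  1.62  0.4   1.53 -1.05] [ 0.036 -0.788 -0.615]
lin [-0.007  0.004 -0.002] dr [ 0.001 -0.199  0.003]
```

```bash
python3 -m handwheel '[{"linear":[0,0,0],"dr":[0,-0.07,0]},{"linear":[0,0,0],"dr":[0,-0.14,0]},{"linear":[0,0,0],"dr":[0,-0.199,0]},{"linear":[0,0,0],"dr":[0,-0.199,0]},{"linear":[0,0,0],"dr":[0,-0.199,0]}]'
python3 - <<'E'
from h import *
T=tool(90,160)
s=arm.observe(); p=s['tcp_pos']; print(p, s['joints'].round(2),Rt.from_quat(s['tool_rot']).as_matrix().round(3))
to([487,-55,150],T)
c=load('s0');h=cv2.cvtColor(c['p'],40);m=((h[...,0]<5)|(h[...,0]>175))&(h[...,1]>180)&(h[...,2]>60)
v,u=np.nonzero(m[295:335,395:460]);q=plane(c,np.c_[u+395,v+295],8);print('red foot',q.min(0),q.max(0))
# mat from wrist w0, better
c=load('w0'); g=c['p'].max(2); print('mat w0',plane(c,[[305,350],[401,342]],6).round(1))
E
```

```text
time_s: 14.85
tcp_pos: [431.9, 271.0, 152.7]
tool_rot: [0.568, 0.593, -0.394, 0.413]
ft_force: [0.7, -0.5, -1.9]
grip_width: 43.6
grip_force: 52.1
[431.91734029 271.04329789 152.74404425] [-1.17  0.92  0.24  1.52  0.47  1.74 -1.06] [[-0.014  0.999  0.041]
 [ 0.349  0.044 -0.936]
 [-0.937  0.002 -0.349]]
lin [-0.224  0.082  0.617] dr [ 0.026 -0.005  0.009]
red foot [600.47363204  58.50492251   8.        ] [685.60602062 160.0563695    8.        ]
mat w0 [[409.8  16.1   6. ]
 [556.1  29.7   6. ]]
```

The crucible is now mouth-down in the grip. The wrist view gives the mat's +y edge at (410,16)–(556,30), so its centre is about (490,-52), matching the scene view. Carrying over.

Run:
```python
from h import *
to([490,-52,150])
```

```text
lin [-0.222  0.088  0.612] dr [0. 0. 0.]
```

```bash
python3 -m handwheel '[{"linear":[-0.022,0.009,0.061],"dr":[0,0,0]},{"linear":[-0.044,0.018,0.122],"dr":[0,0,0]},{"linear":[-0.066,0.026,0.184],"dr":[0,0,0]},{"linear":[-0.089,0.035,0.245],"dr":[0,0,0]},{"linear":[-0.111,0.044,0.306],"dr":[0,0,0]},{"linear":[-0.133,0.053,0.367],"dr":[0,0,0]},{"linear":[-0.155,0.062,0.428],"dr":[0,0,0]},{"linear":[-0.178,0.07,0.49],"dr":[0,0,0]},{"linear":[-0.2,0.079,0.551],"dr":[0,0,0]},{"linear":[-0.222,0.088,0.612],"dr":[0,0,0]}]'
python3 -m handwheel '[{"linear":[0,0,0],"dr":[0,0,0]},{"linear":[0,0,0],"dr":[0,0,0]},{"linear":[0,0,0],"dr":[0,0,0]}]'
python3 - <<'E'
from h import *
s=arm.observe(); p=s['tcp_pos']; print(p, s['joints'].round(2),Rt.from_quat(s['tool_rot']).as_matrix().round(3))
to([490,-52,62],tool(92.6,160))
shot('side','s4');shot('scene','s5')
cv2.imwrite('pics/carry.png',np.hstack([cv2.resize(load('s4')['p'][160:310,290:440],(390,390)),cv2.resize(load('s5')['p'][200:350,250:400],(390,390))]))
E
```

```text
time_s: 16.1
tcp_pos: [490.2, -53.0, 151.2]
tool_rot: [0.569, 0.593, -0.393, 0.413]
ft_force: [0.1, -0.1, -1.5]
grip_width: 43.3
grip_force: 52.2
time_s: 16.48
tcp_pos: [490.2, -50.6, 150.5]
tool_rot: [0.567, 0.593, -0.394, 0.414]
ft_force: [-0.4, 0.3, -1.6]
grip_width: 43.0
grip_force: 51.9
[490.19493169 -50.5586567  150.48379683] [-0.89  0.77  0.38  2.01  0.79  1.26 -1.07] [[-0.015  0.999  0.044]
 [ 0.347  0.046 -0.937]
 [-0.938  0.001 -0.347]]
lin [ 0.165 -0.001  0.064] dr [ 0.001 -0.004 -0.001]
```

View pics/carry.png

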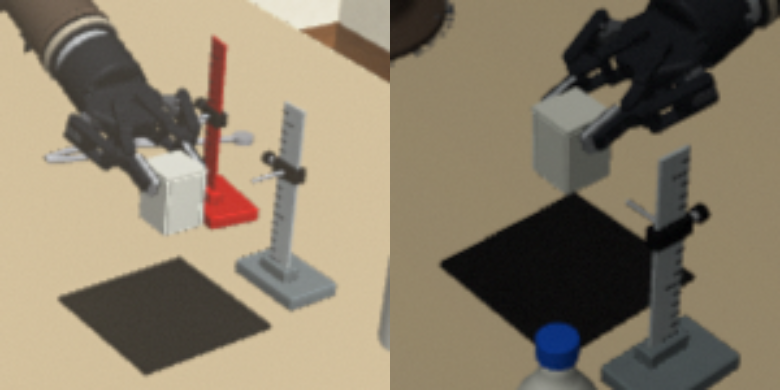

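Both views show the crucible upright with its base up, held near the base, with the path down clear of the pointer. Descending.

```bash
python3 -m handwheel '[{"linear":[0.05,0,0.02],"dr":[0,-0.004,0]},{"linear":[0.1,-0.001,0.04],"dr":[0,-0.004,0]},{"linear":[0.14,-0.001,0.055],"dr":[0,-0.004,0]},{"linear":[0.16,-0.001,0.062],"dr":[0,-0.004,0]},{"linear":[0.165,-0.001,0.064],"dr":[0,-0.004,0]},{"linear":[0.165,-0.001,0.064],"dr":[0,-0.004,0]},{"linear":[0.165,-0.001,0.064],"dr":[0,-0.004,0]}]'
python3 - <<'E'
from h import *
s=arm.observe(); p=s['tcp_pos']; print(p,Rt.from_quat(s['tool_rot']).as_matrix()[2].round(3))
for n in('scene','side'):
    c=shot(n);P=cloud(c).reshape(-1,3);g=c['p'].reshape(-1,3).min(1)
    q=P[(abs(P[:,0]-490)<40)&(abs(P[:,1]+52)<40)&(P[:,2]>20)&(P[:,2]<95)&(g>70)]
    t=q[q[:,2]>np.percentile(q[:,2],97)-8];print(n,len(q),np.percentile(q[:,2],[2,50,80,97]).round(1),cv2.minAreaRect(t[:,:2].astype(np.float32)))
to([490,-52,50.5],tool(92.6,160))
E
```

```text
time_s: 17.45
tcp_pos: [489.7, -53.1, 62.6]
tool_rot: [0.566, 0.591, -0.397, 0.416]
ft_force: [0.6, -0.2, -0.8]
grip_width: 43.4
grip_force: 52.1
[489.69416444 -53.09099758  62.62138602] [-0.941  0.001 -0.34 ]
scene 797 [21.8 66.9 74.9 77.2] ((487.62554931640625, -51.0758056640625), (49.0175895690918, 63.89681625366211), 89.08817291259766)
side 695 [22.  65.1 77.7 81.8] ((490.4294128417969, -46.96669006347656), (67.11260986328125, 64.93733215332031), 0.017950596287846565)
lin [0.023 0.001 0.006] dr [-0.     0.002 -0.001]
```

```bash
python3 -m handwheel '[{"linear":[0.005,0.001,0.001],"dr":[0,0,0]},{"linear":[0.01,0.001,0.002],"dr":[0,0,0]},{"linear":[0.014,0.001,0.003],"dr":[0,0,0]},{"linear":[0.017,0.001,0.004],"dr":[0,0,0]},{"linear":[0.017,0.001,0.004],"dr":[0,0,0]},{"linear":[0.017,0.001,0.004],"dr":[0,0,0]}]'
python3 -m handwheel '[{"linear":[0.002,0,0.001],"dr":[0,0,0]},{"linear":[0.003,0,0.001],"dr":[0,0,0]},{"linear":[0.003,0,0.001],"dr":[0,0,0]}]'
```

```text
time_s: 18.3
tcp_pos: [489.9, -52.2, 53.4]
tool_rot: [0.566, 0.591, -0.397, 0.416]
ft_force: [-0.1, 0.7, -1.6]
grip_width: 43.1
grip_force: 52.1
time_s: 18.68
tcp_pos: [490.0, -52.3, 52.5]
tool_rot: [0.565, 0.591, -0.397, 0.416]
ft_force: [-0.5, 2.6, 5.2]
grip_width: 43.4
grip_force: 52.7
```

Contact (+7 N). Releasing and backing out along the tool axis.

```bash
python3 -m handwheel '[{"linear":[0.001,0,0],"dr":[0,0,0]},{"linear":[0.001,0,0],"dr":[0,0,0]},{"linear":[0.001,0,0],"dr":[0,0,0]},{"linear":[0.001,0,0],"dr":[0,0,0]},{"linear":[0,0,-0.03],"dr":[0,0,0]},{"linear":[0,0,-0.1],"dr":[0,0,0]},{"linear":[0,0,-0.2],"dr":[0,0,0]},{"linear":[0,0,-0.3],"dr":[0,0,0]},{"linear":[0,0,-0.3],"dr":[0,0,0]},{"linear":[0,0,-0.3],"dr":[0,0,0]}]' 1
python3 - <<'E'
from h import *
s=arm.observe(); print(s['tcp_pos'],s['joints'].round(2))
for n in('scene','side'):
    c=shot(n,'p_'+n);P=cloud(c).reshape(-1,3);g=c['p'].reshape(-1,3).min(1)
    q=P[(abs(P[:,0]-490)<45)&(abs(P[:,1]+52)<45)&(P[:,2]>20)&(P[:,2]<95)&(g>60)]
    t=q[q[:,2]>np.percentile(q[:,2],97)-6];print(n,len(q),np.percentile(q[:,2],[2,50,80,97]).round(1),cv2.minAreaRect(t[:,:2].astype(np.float32)))
b=load('p_side')['p'];a=load('p_scene')['p']
cv2.imwrite('pics/placed.png',np.hstack([cv2.resize(b[160:310,290:440],(390,390)),cv2.resize(a[200:350,250:400],(390,390))]))
E
```

```text
time_s: 19.92
tcp_pos: [483.4, 89.0, 102.8]
tool_rot: [0.565, 0.592, -0.397, 0.416]
ft_force: [-0.4, -0.4, 0.2]
grip_width: 85.8
grip_force: 0.0
[483.38157038  89.01216358 102.83960895] [-1.    0.91  0.28  1.8   0.63  1.42 -1.1 ]
scene 748 [21.4 55.6 64.3 66.4] ((492.0990905761719, -52.460262298583984), (48.11037826538086, 45.914005279541016), 3.5281028747558594)
side 554 [21.  53.4 67.3 69.7] ((488.9237976074219, -53.06475830078125), (47.99137496948242, 48.97159194946289), 1.2214560508728027)
```

View pics/placed.png

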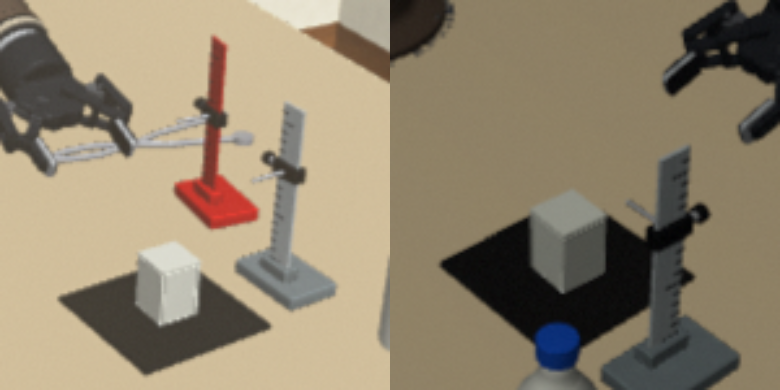

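Step 1 looks good: crucible at about (490.3,-52.5), base at z 66, base up. Next, raise and turn the tool down, then go to the loupe.

Run:
```python
from h import *
p,r=to([450,60,380],tool(90,90)); p,r=to([440,-290,340],tool(25,90),p,r); print(r.as_matrix().round(2))
to([440,-290,340],tool(25,90,1),[450,60,380],tool(90,90))
```

```text
lin [-0.54  -0.069 -0.138] dr [0.017 0.78  0.024]
lin [-0.7  -0.02  0.08] dr [-0.    -0.     0.722]
[[ 0.91  0.42  0.  ]
 [ 0.42 -0.91  0.  ]
 [ 0.    0.   -1.  ]]
lin [-0.7  -0.02  0.08] dr [ 0.    -0.    -1.278]
```

```bash
python3 -m handwheel '[{"linear":[-0.08,-0.007,-0.02],"dr":[0,0.02,0]},{"linear":[-0.16,-0.02,-0.04],"dr":[0,0.12,0]},{"linear":[-0.25,-0.03,-0.06],"dr":[0,0.22,0]},{"linear":[-0.34,-0.04,-0.08],"dr":[0.01,0.33,0.01]},{"linear":[-0.43,-0.05,-0.1],"dr":[0.01,0.44,0.01]},{"linear":[-0.5,-0.06,-0.12],"dr":[0.01,0.55,0.02]},{"linear":[-0.54,-0.07,-0.138],"dr":[0.02,0.66,0.024]},{"linear":[-0.54,-0.07,-0.138],"dr":[0.02,0.78,0.024]},{"linear":[-0.54,-0.07,-0.138],"dr":[0.02,0.78,0.024]},{"linear":[-0.54,-0.07,-0.138],"dr":[0.02,0.78,0.024]}]'
python3 - <<'E'
from h import *
s=arm.observe(); print(s['joints'].round(2)); to([430,-320,330],tool(25,90))
E
```

```text
time_s: 21.28
tcp_pos: [449.0, 60.2, 379.2]
tool_rot: [0.708, 0.706, -0.002, -0.001]
ft_force: [0.3, 0.8, -0.7]
grip_width: 85.6
grip_force: 0.0
[-0.62 -0.    0.38  1.79  0.    1.36 -0.24]
lin [-0.76  -0.036  0.1  ] dr [-0.002  0.003  0.721]
```

```bash
python3 -m handwheel '[{"linear":[-0.08,0,0.01],"dr":[0,0,0.08]},{"linear":[-0.16,-0.005,0.02],"dr":[0,0,0.16]},{"linear":[-0.25,-0.01,0.03],"dr":[0,0,0.24]},{"linear":[-0.34,-0.015,0.04],"dr":[0,0,0.32]},{"linear":[-0.43,-0.02,0.05],"dr":[0,0,0.41]},{"linear":[-0.52,-0.025,0.06],"dr":[0,0,0.5]},{"linear":[-0.61,-0.03,0.08],"dr":[0,0,0.6]},{"linear":[-0.7,-0.035,0.1],"dr":[0,0,0.7]},{"linear":[-0.76,-0.036,0.1],"dr":[0,0,0.72]},{"linear":[-0.76,-0.036,0.1],"dr":[0,0,0.72]}]'
python3 -m handwheel '[{"linear":[0,0,0],"dr":[0,0,0]},{"linear":[0,0,0],"dr":[0,0,0]},{"linear":[0,0,0],"dr":[0,0,0]}]'
python3 - <<'E'
from h import *
s=arm.observe(); print(s['tcp_pos'],s['joints'].round(2)); c=shot('wrist','w3')
E
```

```text
time_s: 22.52
tcp_pos: [430.8, -320.0, 328.3]
tool_rot: [0.976, 0.217, -0.004, -0.001]
ft_force: [-0.6, -0.1, -0.5]
grip_width: 85.3
grip_force: 0.0
time_s: 22.9
tcp_pos: [431.5, -318.4, 329.9]
tool_rot: [0.976, 0.219, -0.001, -0.001]
ft_force: [-0.9, -0.2, -0.7]
grip_width: 85.6
grip_force: 0.0
[ 431.52117009 -318.35891642  329.87330076] [-0.12  0.23  0.82  1.72 -0.18  1.27 -0.39]
```

View pics/w3.png

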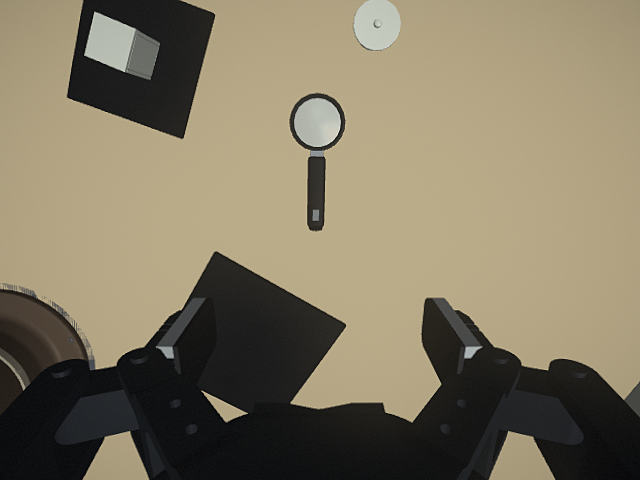

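The loupe is in full view: frame centred at (317,122), handle from (317,155) to (315,230), lined up with the tool. The mat, with the crucible on it, is at top left.

Run:
```python
from h import *
c=load('w3'); g=c['p'].max(2); m=np.zeros_like(g); m[85:240,280:355]=(g[85:240,280:355]<75)*255
ct=max(cv2.findContours(m[:152],0,cv2.CHAIN_APPROX_NONE)[0],key=cv2.contourArea); (x,y),r=cv2.minEnclosingCircle(ct[ct[:,0,1]<148]); print(x,y,r)
L=plane(c,[[x,y]],10)[0]; print('lens',L, 'r', np.linalg.norm(plane(c,[[x+r,y]],10)[0]-L))
v,u=np.nonzero(m[158:236]);v+=158; q=plane(c,np.c_[u,v],19); fl=cv2.fitLine(q[:,:2].astype(np.float32),2,0,.01,.01).ravel(); print('axis',fl, np.degrees(np.arctan2(-fl[1],-fl[0])))
d=fl[:2]*np.sign(fl[0]); t=(q[:,:2]-L[:2])@d; n=(q[:,:2]-L[:2])@[-d[1],d[0]]; print('along from lens',t.min(),t.max(),'width',np.percentile(n,[3,50,97]))
print('az',np.degrees(np.arctan2(d[1],d[0])))
P=cloud(c); print('handle top z', np.median(P[165:205,314:319,2]),'frame z',np.median(P[120:125,293:295,2]))
```

```text
317.0 121.66345977783203 28.477108001708984
lens [ 510.11067176 -278.40190768   10.        ] r 34.75642630497941
axis [ 9.1323048e-01  4.0744331e-01  4.3274765e+02 -3.1300534e+02] -155.95567
along from lens -134.5255677224195 -42.745425368580385 width [-10.05754484  -0.04800925   9.89841619]
az 24.044327
handle top z 20.21395691906457 frame z 10.063239698172822
```

Run:
```python
from h import *
p,r=to([448,-306.1,80],tool(24.1,90)); to([448,-306.1,13],tool(24.1,90))
```

```text
lin [ 0.042 -0.007  0.5  ] dr [-0.001  0.001  0.013]
lin [ 0.042 -0.007  0.634] dr [-0.001  0.001  0.013]
```

```bash
python3 -m handwheel '[{"linear":[0.01,-0.002,0.1],"dr":[0,0,0.013]},{"linear":[0.02,-0.004,0.2],"dr":[0,0,0.013]},{"linear":[0.03,-0.006,0.3],"dr":[0,0,0.013]},{"linear":[0.042,-0.007,0.4],"dr":[0,0,0.013]},{"linear":[0.042,-0.007,0.47],"dr":[0,0,0.013]},{"linear":[0.042,-0.007,0.5],"dr":[0,0,0.013]},{"linear":[0.042,-0.007,0.5],"dr":[0,0,0.013]},{"linear":[0.042,-0.007,0.5],"dr":[0,0,0.013]}]'
python3 - <<'E'
from h import *
to([448,-306.1,13],tool(24.1,90))
E
```

```text
time_s: 23.95
tcp_pos: [448.6, -307.7, 81.2]
tool_rot: [0.978, 0.208, -0.001, 0.0]
ft_force: [0.3, 0.6, 0.1]
grip_width: 85.5
grip_force: 0.0
lin [ 0.    -0.003  0.136] dr [-0.     0.001 -0.001]
```

```bash
python3 -m handwheel '[{"linear":[0,-0.003,0.05],"dr":[0,0,0]},{"linear":[0,-0.003,0.09],"dr":[0,0,0]},{"linear":[0,-0.003,0.12],"dr":[0,0,0]},{"linear":[0,-0.003,0.136],"dr":[0,0,0]},{"linear":[0,-0.003,0.136],"dr":[0,0,0]},{"linear":[0,-0.003,0.136],"dr":[0,0,0]}]'
python3 -m handwheel '[{"linear":[0,0,0],"dr":[0,0,0]},{"linear":[0,0,0],"dr":[0,0,0]},{"linear":[0,0,0],"dr":[0,0,0]},{"linear":[0,0,0],"dr":[0,0,0]},{"linear":[0,0,0],"dr":[0,0,0]},{"linear":[0,0,0],"dr":[0,0,0]},{"linear":[0,0,0],"dr":[0,0,0]},{"linear":[0,0,0],"dr":[0,0,0]},{"linear":[0,0,0],"dr":[0,0,0]},{"linear":[0,0,0],"dr":[0,0,0]}]' -1 60
```

```text
time_s: 24.7
tcp_pos: [447.2, -306.0, 12.2]
tool_rot: [0.978, 0.208, -0.001, -0.0]
ft_force: [0.5, 0.0, 0.3]
grip_width: 85.4
grip_force: 0.0
time_s: 25.95
tcp_pos: [447.2, -305.9, 12.2]
tool_rot: [0.978, 0.208, -0.001, -0.0]
ft_force: [-0.4, 0.3, 6.1]
grip_width: 20.5
grip_force: 60.1
```

Gripped at 20.5 mm. Lifting straight up, then traversing with the yaw unchanged.

```bash
python3 -m handwheel '[{"linear":[0,0,-0.02],"dr":[0,0,0]},{"linear":[0,0,-0.08],"dr":[0,0,0]},{"linear":[0,0,-0.15],"dr":[0,0,0]},{"linear":[0,0,-0.22],"dr":[0,0,0]},{"linear":[0,0,-0.28],"dr":[0,0,0]},{"linear":[0,0,-0.28],"dr":[0,0,0]},{"linear":[0,0,-0.28],"dr":[0,0,0]},{"linear":[0,0,-0.28],"dr":[0,0,0]}]'
python3 - <<'E'
from h import *
a=load('s0');b=load('s1')
print(np.round(tri(a,[[341,277.5],[353,261.5],[364.8,255.5]],b,[[386.8,229.2],[406.7,203],[399.1,199]]),1))
c=shot('wrist','w4');P=cloud(c); print('frame z across', [np.round(np.median(P[v-2:v+3,u-2:u+3].reshape(-1,3),0),1) for u,v in((317,170),(317,200))])
to([427.4,-80,150],tool(24.1,90))
E
```

```text
time_s: 26.95
tcp_pos: [446.9, -305.3, 150.8]
tool_rot: [0.978, 0.208, -0.002, -0.001]
ft_force: [0.1, 0.8, -0.5]
grip_width: 20.7
grip_force: 59.3
[[574.7 -60.8 132.4   1.9]
 [618.8 -71.9 199.9   1.7]
 [616.5 -43.  199.2   1.1]]
frame z across [array([ 501.4, -280.3,  149.9]), array([ 491. , -285. ,  148.3])]
lin [ 0.148 -0.428  0.002] dr [-0.002  0.003 -0.001]
```

View pics/w4.png

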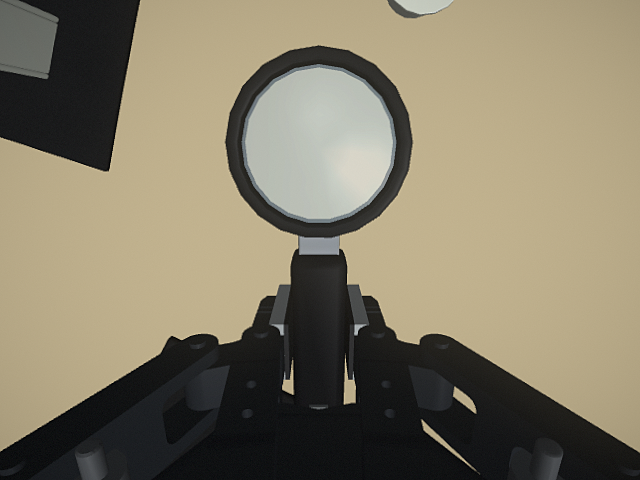

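The lens is held level and aligned: frame centred at (319,142), handle between the pads. The blade top triangulates to 199.6 mm against the true 200, so the pointer height of about 132.5 mm is trustworthy.

```bash
python3 -m handwheel '[{"linear":[0.012,-0.036,0],"dr":[0,0,0]},{"linear":[0.03,-0.09,0],"dr":[0,0,0]},{"linear":[0.05,-0.145,0],"dr":[0,0,0]},{"linear":[0.07,-0.2,0],"dr":[0,0,0]},{"linear":[0.09,-0.26,0],"dr":[0,0,0]},{"linear":[0.11,-0.32,0],"dr":[0,0,0]},{"linear":[0.13,-0.375,0],"dr":[0,0,0]},{"linear":[0.142,-0.41,0.001],"dr":[0,0,0]},{"linear":[0.148,-0.428,0.002],"dr":[0,0,0]},{"linear":[0.148,-0.428,0.002],"dr":[0,0,0]}]'
python3 -m handwheel '[{"linear":[0,0,0.005],"dr":[0,0,0]},{"linear":[0,0,0.015],"dr":[0,0,0]},{"linear":[0,0,0.022],"dr":[0,0,0]},{"linear":[0,0,0.024],"dr":[0,0,0]},{"linear":[0,0,0.024],"dr":[0,0,0]},{"linear":[0,0,0.024],"dr":[0,0,0]},{"linear":[0,0,0.024],"dr":[0,0,0]}]'
cat > chk.py <<'E'
from h import *
s=arm.observe(); print(s['tcp_pos'],Rt.from_quat(s['tool_rot']).as_matrix()[:,2].round(3),abs(s['joint_velocities']).max())
c=shot('wrist','w5');P=cloud(c);g=c['p'].max(2); m=np.zeros_like(g); m[30:238,215:425]=(g[30:238,215:425]<90)*255
m=((m>0)&(P[...,2]>110)&(P[...,2]<160)).astype(np.uint8); v,u=np.nonzero(m);(x,y),r=cv2.minEnclosingCircle(np.c_[u,v].astype(np.float32)[v<236])
k=np.hypot(u-x,v-y); k=(k>r*.84)&(k<r*.97)&(v<225); q=P[v[k],u[k]]; q=q[abs(q[:,2]-np.median(q[:,2]))<8]
A=np.linalg.lstsq(np.c_[q[:,:2]-q[:,:2].mean(0),np.ones(len(q))],q[:,2],rcond=None)[0]; print('ring',x,y,r,len(q),'slope',A[:2],'z',A[2])
L=plane(c,[[x,y]],A[2]-3)[0]; print('lens',L)
a=shot('scene','f_scene');b=shot('side','f_side')
print('ptr moved?',np.abs(load('s0')['p'][265:290,335:348].astype(int)-a['p'][265:290,335:348]).mean())
E
python3 chk.py
```

```text
time_s: 28.25
tcp_pos: [428.0, -80.0, 150.8]
tool_rot: [0.978, 0.208, -0.002, -0.001]
ft_force: [0.5, -0.1, -1.6]
grip_width: 20.7
grip_force: 59.2
time_s: 29.12
tcp_pos: [428.1, -80.1, 139.1]
tool_rot: [0.978, 0.208, -0.001, -0.001]
ft_force: [1.3, -0.4, -0.4]
grip_width: 20.7
grip_force: 59.2
[428.13323191 -80.09535438 139.10379488] [-0.003  0.001 -1.   ] 0.0021002761084802216
ring 318.7868957519531 141.87704467773438 96.28134155273438 6160 slope [0.01340613 0.00524676] z 140.80468007631887
lens [492.2460997  -51.65386841 137.80468008]
ptr moved? 3.6523076923076925
```

Ring top at 140.8 mm puts the lens centre at about 133.8 mm, and the tilt is below 1°. I'll lower it 1 mm and take a final look.

```bash
python3 -m handwheel '[{"linear":[-0.001,0,0.002],"dr":[0,0,0]},{"linear":[-0.001,0,0.002],"dr":[0,0,0]},{"linear":[-0.001,0,0.002],"dr":[0,0,0]},{"linear":[-0.001,0,0.002],"dr":[0,0,0]},{"linear":[-0.001,0,0.002],"dr":[0,0,0]},{"linear":[-0.001,0,0.002],"dr":[0,0,0]}]'
python3 chk.py
python3 - <<'E'
from h import *
b=load('f_side')['p'];a=load('f_scene')['p']
cv2.imwrite('pics/final.png',np.hstack([cv2.resize(b[160:310,290:440],(390,390)),cv2.resize(a[200:350,250:400],(390,390))]))
E
```

```text
time_s: 30.02
tcp_pos: [427.6, -80.3, 138.0]
tool_rot: [0.978, 0.208, -0.002, -0.001]
ft_force: [0.1, 0.7, -1.4]
grip_width: 20.7
grip_force: 59.2
[427.59153765 -80.34455923 138.00705262] [-0.003  0.001 -1.   ] 0.0028691379520067554
ring 318.7868957519531 141.87704467773438 96.28134155273438 6163 slope [0.01180567 0.00531712] z 139.66733918145354
lens [491.70922447 -51.89405499 136.66733918]
ptr moved? 3.5866666666666664
```

View pics/final.png

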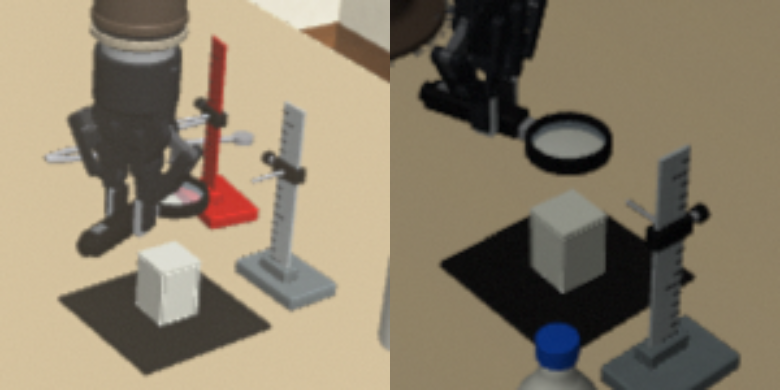

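The lens is over the upturned base, level, at the pointer's height and clear of the rule; the crucible and the rule are as they were. Handing in.

```bash
python3 -c "
from rig import arm
print(arm.close_job())"
```

```text
the job is handed in; nothing more can be done
None
```

The job is handed in (no verdict came back): the crucible stands mouth-down and let go on the middle of the mat, with the lens held level and still, centred over it within about 2 mm and at the pointer's height of about 132.5 mm by my camera measurements.

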